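# Hold the soaking tank's lid open with its lever

## Task

Push the white carton with the green band sideways along the table, upright, until it is clear of the lever's blue paddle; then press the paddle down until the tank's heavy lid is fully open, and finish while still holding the paddle down with the lid open. Do it with the fingers only pushing: pick nothing up, do not touch the tank or its lid, and leave everything else on the table where it is.

Things in the scene. Friction and masses are not known exactly. Their poses are not given: they have to be found in the camera images.
- tank: Fixed steel soaking tank with lever bearing. Origin on the table straight below the lever's pivot pin. +x runs under the lid (tank box 22 to 198 mm along x, 160 mm wide, 78 mm high), -x along the lever's long arm towards the paddle, z up. Bearing 75 mm high. Do not touch tank, lid or bearing.
- lid (a joint): Hinge of the heavy grey lid (about 0.85 kg, black knob), rad: 0 shut, 0.70 fully open against its stop. It lies 28 mm from the pivot, at the tank's lever-side edge; the far edge rises. The lever's short end pushes the lid up from beneath all the way that the paddle goes down, and the stop comes before the paddle meets the table; let go and the lid falls shut.
- paddle_top (a point): Centre of the top face of the lever's blue paddle, 60 mm along the lever, 56 mm wide, 10 mm thick. Along the lever it is 185 mm from the pivot pin, and 36 mm above the lever's line through the pin. At rest about 130 mm above the table; about 50 mm with the lid fully open. Pressing takes some 3 to 6 N. Axes at rest: x along the lever to the tank, level, z up.
- lever: Loose steel lever, origin on its pivot pin (58 mm above the table), which rests in the open-topped bearing and must stay there. The long arm reaches 215 mm towards tank -x. At rest, with the long arm sloping up 0.2 rad, the body's axes are the tank's; pressing the paddle swings it about the pin (its y axis).
- carton_mid (a point): Centre of a closed white carton with a green band, 150 mm long (x), 60 mm wide (y), 80 mm high (z up), 0.3 kg, loose on the table, lying roughly along the lever with one end under the paddle, about 40 mm of air between them. It stops the paddle half-way down.
- gallipot: Bystander: low steel bowl, 84 mm across, 40 mm high, origin at the centre of its underside. Leave alone.
- jar: Bystander: squat clear jar with white cap, 60 mm across, 65 mm high, origin at the centre of its underside. Leave alone.
- amber: Bystander: amber glass bottle, 56 mm across, 140 mm high, origin at the centre of its underside. Leave alone.
- saline: Bystander: white bottle with blue label, 68 mm across, 190 mm high, origin at the centre of its underside. Leave alone.
- soap: Bystander: red soap bottle, 64 mm across, 180 mm high, origin at the centre of its underside. Leave alone.
- tape: Bystander: roll of white tape lying flat, 84 mm across, 25 mm high, origin at the centre of its underside. Leave alone.
- lever_pivot (a point): Centre of the lever's pivot pin, 58 mm above the table in the open-topped bearing, where it must stay seated.
- carton: The same carton; origin at the centre of its underside.

How it is judged:
On the way, in this order (a step that is already met when the one before it is completed fails the run):
1. the carton stands upright on the table clear of the paddle, the lid still down ((y of carton_mid in the frame of tank above 0.042 m or y of carton_mid in the frame of tank below -0.042 m or x of carton_mid in the frame of tank below -0.285 m) and angle between carton_mid's own z axis and vertical below 0.12 rad and height (world z) of carton_mid between 0.03 and 0.048 m and value of joint lid below 0.1 rad), for 0.2 s.
2. the lid is fully open (value of joint lid above 0.58 rad), for 0.3 s.
At the end, for the whole second after the job is handed in: Lid open at least 0.58 rad (of 0.70) and still, held by the fingers pressing the lever (over 1 N); lever pin in its bearing; carton upright on the table, off the lever, its centre over 42 mm to the side of the lever line or over 285 mm from the pivot along it (value of joint lid above 0.58 rad and velocity of joint lid between -0.1 and 0.1 rad/s and contact force between the fingers and lever above 1 N and contact force between carton and lever below 0.2 N and (y of carton_mid in the frame of tank above 0.042 m or y of carton_mid in the frame of tank below -0.042 m or x of carton_mid in the frame of tank below -0.285 m) and angle between carton_mid's own z axis and vertical below 0.12 rad and height (world z) of carton_mid between 0.03 and 0.048 m and z of lever_pivot in the frame of tank below 0.068 m and x of lever_pivot in the frame of tank between -0.015 and 0.015 m); the arm keeps its last pose, push and grip.
It fails at once if the carton is lifted or tipped (height (world z) of carton_mid above 0.052 m or angle between carton_mid's own z axis and vertical above 0.3 rad).
It fails at once if the lever is lifted or pulled out of its bearing (not (z of lever_pivot in the frame of tank below 0.068 m and x of lever_pivot in the frame of tank between -0.015 and 0.015 m)).
It fails at once if the robot touches the tank, its bearing or its lid (contact force between any of the fingers, the arm and tank above 0.5 N).
It fails at once if a bystander is moved by more than 15 mm (distance of any of gallipot, jar, amber, saline, soap, tape from where it was at the start of the episode above 0.015 m).
It also fails if it takes over 46 s, if anything falls off the work surface, if the arm or the gripper's body presses on something with over 40 N, if the wrist force passes 120 N, or if a joint passes its speed limit or range.

## Robot

A 6-joint arm with a two-finger parallel gripper is mounted at the origin on the work surface. World frame = base frame: x ahead of the robot, y to its left, z up, the work surface at z = 0. Lengths are in m, angles in rad, forces in N, time in s.
With the tool pointing down it reaches from about 0.25 to 0.85 m from the base axis. Payload 12.5 kg.
Tool frame: the origin (TCP) lies at the very end of the fingers, on their centre line; the grasp point (between the pads) lies 19 mm behind it (manip.grip_depth is the distance from the TCP to the grasp point, in m); z points along the fingers, y is the line along which they close (so a half turn about z gives the same grasp; the last joint's range is limited). The gripper opens to 93 mm and grips with 3 to 60 N. Pads are 15 mm wide; open, the fingers measure 128 mm over their backs; the gripper's body (75 mm by 188 mm) begins 65 mm behind the grasp point.
Start: joints at [-1.432, 0.351, 1.652, -0, 1.139, -0.085], TCP at [0.122, -0.536, 0.219] pointing down, gripper open.
Joint ranges: [-2.75, 2.75], [-0.79, 2.1], [0.01, 2.65], [-1.57, 4.71], [0.07, 3.14], [-2.87, 2.87]. Speed limits (rad/s): [2.22, 2.22, 2.79, 3.14, 3.14, 3.14].

## Interface

Orientations are given as a unit quaternion [w, x, y, z].
In Python, from rig import manip gives the robot as it stands. Calls block until the motion is done:
- manip.movep(position, orientation): joint-space move of the TCP to a pose.
- manip.move_linear(position, rot=None, rate=0.15, f_stop=None): straight line of the TCP; rot=None keeps the orientation; rate is the mean speed in m/s. With f_stop (N) it stops when the force on the tool has changed by that much, and returns True; else False.
- manip.move_joints(angles): joint-space move.
- manip.open() and manip.grasp(strength=None): open the fingers fully, or close them until they stop; strength is the grip in N (None keeps the last).
- manip.hold(seconds).
- manip.solve_ik(position, orientation): joint angles nearest the present ones, or None.
- manip.get_state(): the state.
- manip.snapshot(name): name is "scene" or "top" or "wrist"; returns a dict with "img" (384x512x3 uint8, blue, green, red), "mtx" (3x3 intrinsics, pixels), "R" (3x3) and "t" (3): a world point X has camera coordinates R X + t. Camera axes: x right, y down, z forward; pixel columns grow to the right and rows downward; lengths in m; the calibration is good to about 2 mm. A picture is of the moment at which its call begins. There is no depth.
A pose or a line that the arm cannot do raises manip.Unreachable and nothing moves.
- manip.hand_in(): hands the job in; it is judged then, once.
The state is a dict: "t": time; "q": joint angles; "dq": joint speeds; "joint_efforts": joint torques, N m; "ee_pos": TCP position; "ee_rot": TCP orientation; "force": force on the tool from outside, world axes, zero at the start; "torque": the same for the moment, N m; "opening": opening from 0.0 (shut) to 1.0 (fully open); "grasp_force": force on a finger pad.
Only numpy, scipy, OpenCV 4.12 (cv2) and the standard library are available. Lean on these libraries where they do the work, as an engineer would, in place of code of your own. Each camera call takes 0.05 s, during which the arm holds its last target. There are 200 camera calls.

## Working session

There is one attempt and no reset: what is moved stays moved. The work goes in short steps, each a Python script; the robot and the scene stay as the last script left them, time stands still between calls to the robot, and variables do not carry over. Pictures are saved under pics/ and viewed, at most 10 in all, crops included, and the job is handed in when it is done.

```bash
ls; mkdir -p pics; python3 - <<'E'
from rig import manip
import cv2,numpy as np,pickle
d={}
for n in("scene","top"):
    s=manip.snapshot(n);d[n]=s;cv2.imwrite(f"pics/{n}0.png",s["img"])
    print(n,s["mtx"].tolist(),(-s["R"].T@s["t"]).tolist())
pickle.dump(d,open("s0.pkl","wb"))
print(manip.get_state())
E
```

```text
pics
scene [[394.6617912350398, 0.0, 259.3178521642419], [0.0, 394.6617912350398, 195.09316649574404], [0.0, 0.0, 1.0]] [1.139745369443991, 0.49152038032963774, 0.6049404506426547]
top [[447.03397127113897, 0.0, 263.31130032336324], [0.0, 447.03397127113897, 192.0458179932355], [0.0, 0.0, 1.0]] [0.43848292439504866, 0.0006238813581640745, 1.237951589513992]
{'t': 0.1, 'q': array([-1.43156712e+00,  3.51176478e-01,  1.65236126e+00,  1.81054073e-05,
        1.13913598e+00, -8.45990429e-02]), 'dq': array([ 0.00025001, -0.00177   , -0.00207194, -0.00014831,  0.00032028,
        0.00111335]), 'joint_efforts': array([ 3.97210915e-04, -4.98026454e+01, -2.85703415e+01,  7.00180605e-02,
        2.39176961e-02, -4.82931455e-05]), 'ee_pos': array([ 0.12206535, -0.53595394,  0.21815805]), 'ee_rot': array([-5.40557582e-04,  9.93744426e-01,  1.11676868e-01, -6.54570725e-06]), 'force': array([ 0.61198714, -0.31068371,  0.6430335 ]), 'torque': array([0.00995295, 0.0004654 , 0.01434313]), 'grasp_force': 0.0, 'opening': 1.0006266916439754}
```

View pics/top0.png

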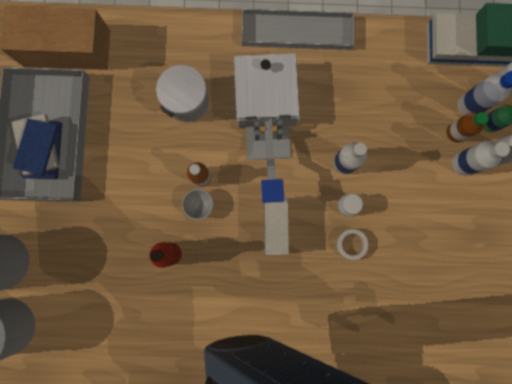

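View pics/scene0.png

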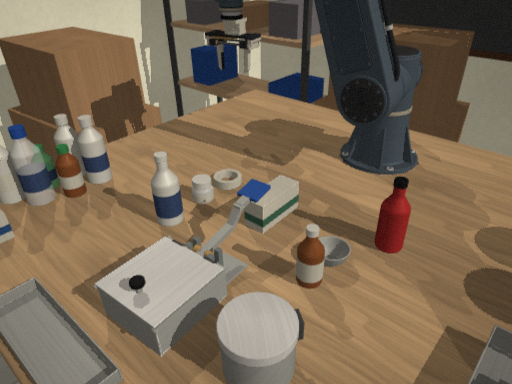

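Top view: paddle at about (273,191), carton at cols 265–288 and rows 200–255, gallipot (198,204), jar (350,204), tape (352,244). The scene view shows the carton end under the paddle at (255,190). I'll zoom in for corner pixels.

```bash
python3 - <<'E'
import pickle,cv2
d=pickle.load(open("s0.pkl","rb"))
cv2.imwrite("pics/c1.png",cv2.resize(d["top"]["img"][120:270,180:380],None,fx=4,fy=4,interpolation=cv2.INTER_CUBIC))
cv2.imwrite("pics/c2.png",cv2.resize(d["scene"]["img"][160:260,190:320],None,fx=6,fy=6,interpolation=cv2.INTER_CUBIC))
E
```

```text
(no output)
```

View pics/c1.png

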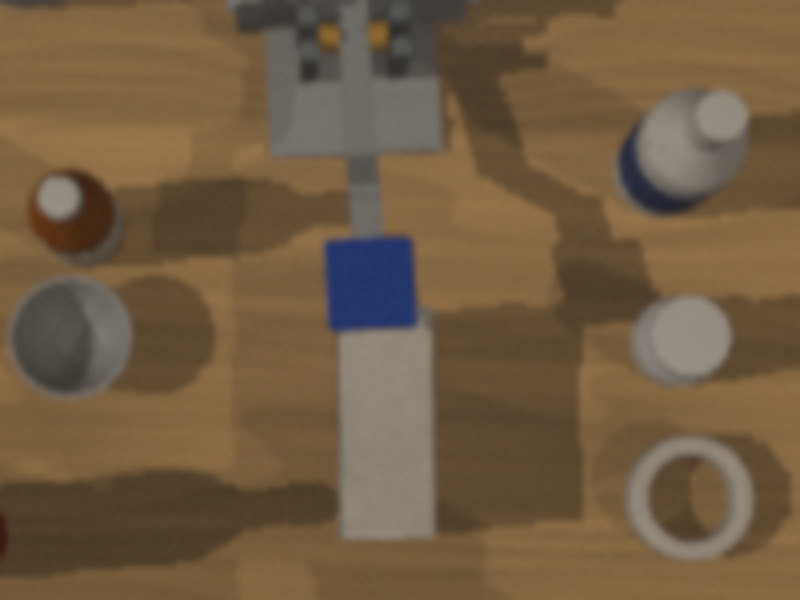

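View pics/c2.png

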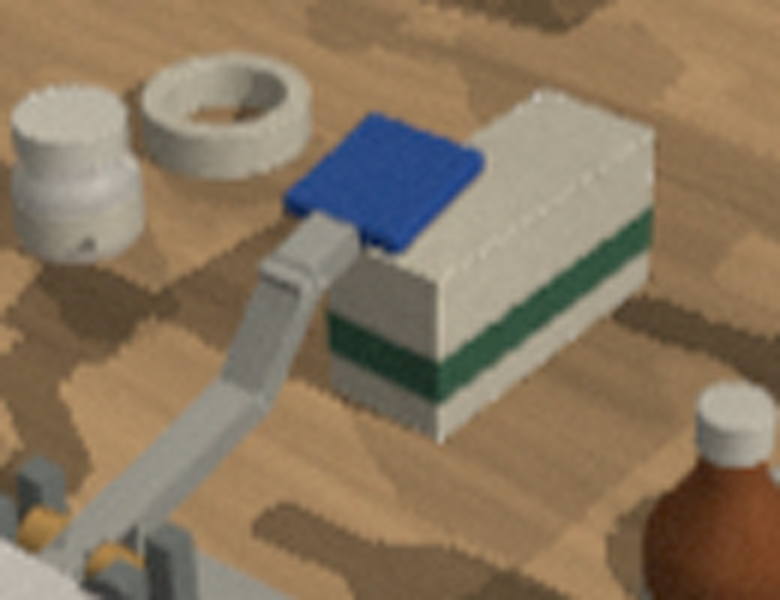

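Zoomed views: paddle corners, carton top corners and brass pins are clear. Triangulating from both views.

```bash
cat > h.py <<'E'
import numpy as np,cv2
def P(s): return s["mtx"]@np.c_[s["R"],s["t"]]
def tri(d,a,b):
    a=np.array(a,float)/4+[180-.375,120-.375]; b=np.array(b,float)/6+[190-.4,160-.4]
    X=cv2.triangulatePoints(P(d["top"]),P(d["scene"]),a.T,b.T); return (X[:3]/X[3]).T
def onplane(s,uv,z):
    r=s["R"].T@np.linalg.inv(s["mtx"])@[*uv,1]; c=-s["R"].T@s["t"]; return c+r*(z-c[2])/r[2]
E
python3 - <<'E'
import pickle
from h import *
np.set_printoptions(precision=4,suppress=True)
d=pickle.load(open("s0.pkl","rb"))
p=tri(d,[(326,240),(411,236),(416,326),(330,330)],[(402,240),(289,192),(378,114),(483,156)]);print(p,p.mean(0))
print(tri(d,[(342,537),(436,537),(355,35)],[(655,130),(545,90),(77,542)]))
f=lambda u,v,z:onplane(d["top"],(u/4+180,v/4+120),z)
for n,u,v,z in [("c++?",432,312,.08),("pot",70,337,.04),("jar",692,337,.065),("tape",690,497,.025),("amb",60,197,.14),("pin",355,35,.058)]:print(n,f(u,v,z))
E
```

```text
[[ 0.5965 -0.0073  0.1211]
 [ 0.6007 -0.0611  0.1225]
 [ 0.5436 -0.0656  0.1298]
 [ 0.54   -0.0127  0.1291]] [ 0.5702 -0.0367  0.1256]
[[ 0.411  -0.0244  0.078 ]
 [ 0.4125 -0.0848  0.0765]
 [ 0.7461 -0.0247  0.0618]]
c++? [ 0.557 -0.08   0.08 ]
pot [0.537  0.1597 0.04  ]
jar [ 0.5471 -0.2533  0.065 ]
tape [ 0.4422 -0.2612  0.025 ]
amb [0.6156 0.1565 0.14  ]
pin [ 0.7456 -0.0254  0.058 ]
```

Tank yaw is about 0.07 and the paddle centre about (0.570, −0.037, 0.13), which matches 174 mm from the pin. The carton centre is about (0.486, −0.052). I'll push it towards −y with closed fingers, keeping the body 20 mm short of the paddle.

```bash
python3 - <<'E'
from rig import manip
import cv2,pickle
q=[0,1,0,0]
manip.grasp(20)
manip.move_linear([.122,-.536,.30],rate=.2)
manip.movep([.480,.035,.30],q)
manip.move_linear([.480,.035,.025],rate=.15)
s=manip.get_state();print(s["t"],s["ee_pos"],s["force"])
print(manip.move_linear([.480,-.0,.025],rate=.06,f_stop=15))
print(manip.move_linear([.482,-.080,.025],rate=.05,f_stop=15))
s=manip.get_state();print(s["t"],s["ee_pos"],s["force"],s["opening"])
manip.move_linear([.480,-.05,.025],rate=.1)
d={n:manip.snapshot(n) for n in("scene","top")}
pickle.dump(d,open("s1.pkl","wb"))
print(manip.get_state()["t"])
cv2.imwrite("pics/d1.png",cv2.resize(d["scene"]["img"][130:250,180:340],None,fx=5,fy=5,interpolation=cv2.INTER_CUBIC))
E
```

```text
6.4917 [0.48035791 0.03501524 0.02551634] [0.54063653 0.14974496 0.5282586 ]
False
False
8.975 [ 0.48192608 -0.07990829  0.02491208] [0.45358218 1.54702935 0.87017032] 0.006454832773981381
9.525
```

View pics/d1.png

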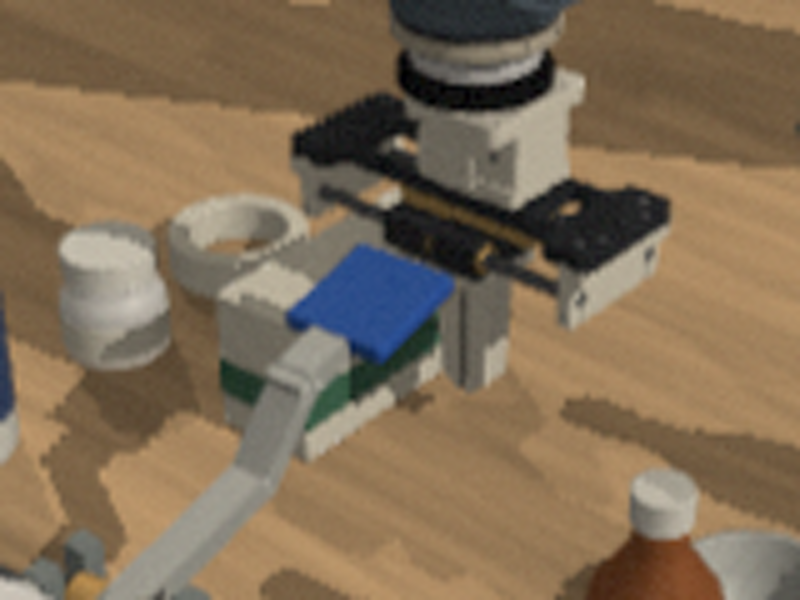

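Carton is upright, shifted towards the jar. Its near bottom corner is at crop (305,458), the other end corner at (232,420), and its side's bottom edge runs to (440,372). Checking on the z=0 plane.

```bash
python3 - <<'E'
import pickle
from h import *
d=pickle.load(open("s1.pkl","rb"))
for u,v in [(305,458),(232,420),(440,372)]:
    X=onplane(d["scene"],(u/5+180-.4,v/5+130-.4),0)
    r=X[:2]-[.746,-.0247]; c,s=np.cos(.07),np.sin(.07)
    print(X, "tank",c*r[0]+s*r[1],-s*r[0]+c*r[1])
E
```

```text
[ 0.56184406 -0.09438091  0.        ] tank -0.1885786254189713 -0.056629874887317654
[ 0.5624244  -0.14742925  0.        ] tank -0.19171005740439254 -0.10958888168414749
[ 0.45638061 -0.09274606  0.        ] tank -0.29366944311302584 -0.0476226151156163
```

Carton's near face is 48–57 mm off the lever line, centre about −82 mm: clear. Now press the paddle along its arc, with the tool turning to stay square to it.

```bash
cat > press.py <<'E'
import numpy as np
from scipy.spatial.transform import Rotation as Ro
def pose(a,off=0.,psi=.07,p0=(.746,-.0247),s=.185,h=.036):
    t=.2-a; h=h+off
    Z=Ro.from_euler('z',psi)
    p=Z.apply([-s*np.cos(a)+h*np.sin(a),0,.058+s*np.sin(a)+h*np.cos(a)])+[*p0,0]
    return p,(Z*Ro.from_euler('y',-t)*Ro.from_euler('x',np.pi)).as_quat(scalar_first=True)
E
python3 - <<'E'
from rig import manip
from press import *
import cv2
print(pose(.2),pose(-.24),manip.solve_ik(*pose(-.26)))
manip.move_linear([.480,-.05,.22],rate=.2)
p,q=pose(.2,.04)
manip.move_linear(p,rot=q,rate=.12)
def st(l):
    s=manip.get_state();print(l,round(s["t"],2),s["ee_pos"].round(4),s["force"].round(1))
st("above")
p,q=pose(.2,-.006)
print(manip.move_linear(p,rot=q,rate=.03,f_stop=2)); st("contact")
for a in np.arange(.14,-.181,-.08):
    r=manip.move_linear(*pose(a,-.002),rate=.05,f_stop=25); st(f"{a:.2f} {r}")
    if r: break
s=manip.snapshot("scene");cv2.imwrite("pics/e1.png",cv2.resize(s["img"][100:360,90:340],(750,600)[::1],interpolation=cv2.INTER_CUBIC))
E
```

```text
(array([ 0.5722663 , -0.03688126,  0.13003622]), array([6.11948390e-17, 9.99387563e-01, 3.49928546e-02, 2.14269437e-18])) (array([ 0.55820622, -0.03786708,  0.04899318]), array([-0.00763648,  0.97529977,  0.03414944,  0.21809597])) [-0.2126728   0.50397916  2.07223809  0.80085461  0.17334016  0.52287878]
above 11.74 [ 0.5799 -0.0364  0.1695] [-1.5 -0.9 -1.1]
True
contact 12.94 [ 0.5722 -0.0369  0.1298] [-0.7  0.6  4.5]
0.14 False 13.34 [ 0.5682 -0.0372  0.118 ] [-2.   0.8  5.6]
0.06 False 13.79 [ 0.5641 -0.0375  0.1036] [-1.1 -0.1  4.4]
-0.02 False 14.24 [ 0.5611 -0.0377  0.0888] [-1.1  0.2  5. ]
-0.10 False 14.69 [ 0.5591 -0.0377  0.0737] [-3.6 -0.8  5.6]
-0.18 False 15.14 [ 0.5583 -0.0376  0.0585] [-4.2  0.   4.8]
```

View pics/e1.png

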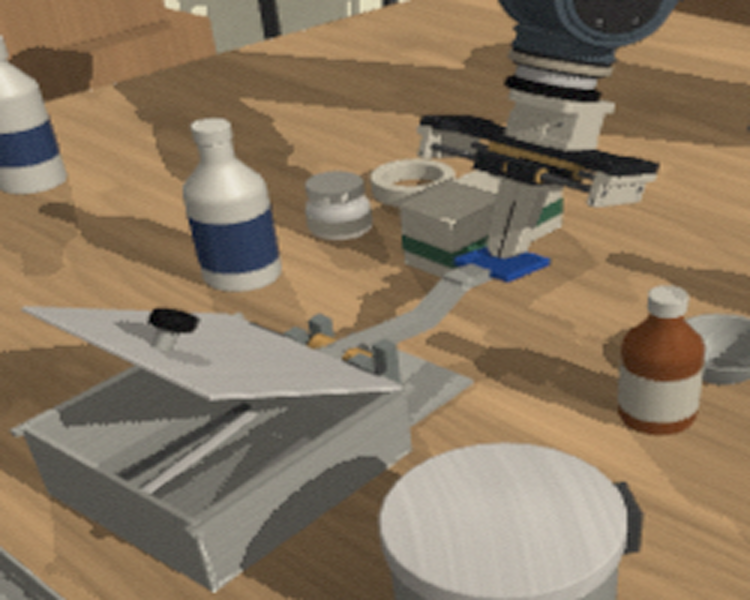

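Lid is opening (far edge raised at left), fingers are square on the paddle at (500,262), and the carton stands clear. I'll continue to the stop in small steps.

```bash
python3 - <<'E'
from rig import manip
from press import *
import cv2
F0=np.linalg.norm(manip.get_state()["force"])
for a in np.arange(-.20,-.321,-.015):
    manip.move_linear(*pose(a,-.002),rate=.03,f_stop=15); manip.hold(.15)
    s=manip.get_state();print(round(a,3),round(s["t"],2),s["ee_pos"].round(4),s["force"].round(1))
    if np.linalg.norm(s["force"])>F0+8: break
manip.hold(.5);print(manip.get_state()["force"].round(1))
s=manip.snapshot("scene");cv2.imwrite("pics/e2.png",cv2.resize(s["img"][100:360,90:340],(750,600)[::1],interpolation=cv2.INTER_CUBIC))
E
```

```text
-0.2 15.62 [ 0.5588 -0.0378  0.055 ] [-1.5  0.3  3.9]
-0.215 16.02 [ 0.5586 -0.0379  0.0519] [-0.8  0.2  4.9]
-0.23 16.42 [ 0.5585 -0.0378  0.049 ] [-1.8  0.1  2.9]
-0.245 16.82 [ 0.5593 -0.0379  0.047 ] [-4.7 -0.3 13.5]
-0.26 17.18 [ 0.5596 -0.0379  0.0458] [-14.2  -0.4  26.7]
[-14.5  -0.7  25.8]
```

View pics/e2.png

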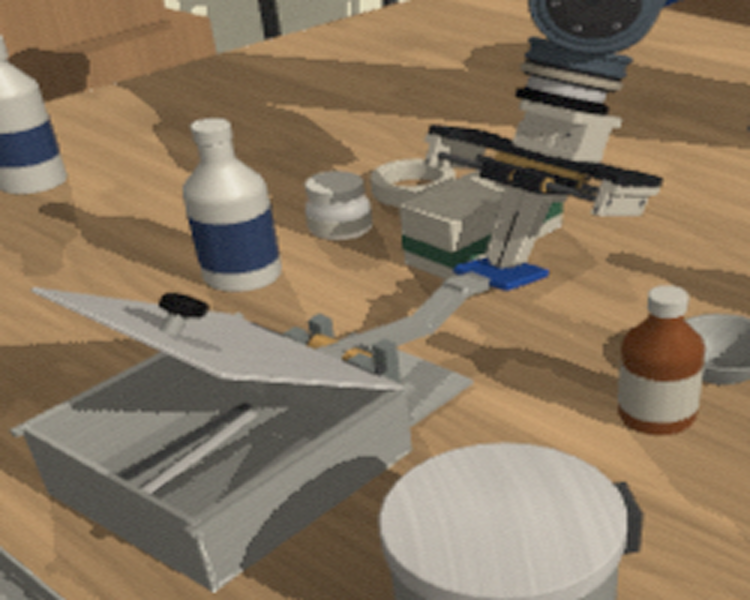

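The force rises sharply at z≈0.048, so the lid is on its stop and the carton is clear. I'll ease off slightly and hand in.

```bash
python3 - <<'E'
from rig import manip
from press import *
manip.move_linear(*pose(-.25,-.002),rate=.02); manip.hold(.6)
s=manip.get_state();print(s["t"],s["ee_pos"],s["force"])
if s["force"][2]>7: print(manip.hand_in())
E
```

```text
18.575 [ 0.55939416 -0.03788568  0.04636955] [-8.4452402  -0.11201794 18.98708823]
the job is handed in; nothing more can be done
None
```

I pushed the carton clear of the paddle and handed the job in at 18.6 s with the paddle held down at about 20 N and the lid on its stop; the judge's result was not shown.

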